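# Find and pull the weak spring contact

## Robot

A 7-joint arm with a two-finger parallel gripper is mounted at the origin on the work surface. World frame = base frame: x ahead of the robot, y to its left, z up, the work surface at z = 0. Lengths are in mm, angles in rad, forces in N, time in s.
With the tool pointing down it reaches from about 350 to 900 mm from the base axis. Payload 8.1 kg.
Tool frame: the origin (TCP) lies on the centre line of the jaws, within the pads' length; the fingertips stand 22 mm ahead of it and the grasp point (between the pads) lies 3 mm ahead of it; z points along the fingers, y is the direction in which the jaws open and shut (so a half turn about z gives the same grasp; the last joint's range is limited). The gripper opens to 85 mm and grips with 20 to 120 N. Pads are 22 mm wide; open, the fingers measure 114 mm over their backs; the gripper's body (76 mm by 85 mm) begins 54 mm behind the grasp point. The pads swing forward as they close: fully open they stand 13 mm farther back than shut.
Start: joints at [1.15, 0.434, 0.025, 1.573, -0.012, 1.134, -0.075], TCP at [195.275, -593.724, 253.323] pointing down, gripper open.
Joint ranges: [-2.62, 2.62], [-0.44, 2.09], [-1.27, 1.32], [0.08, 2.57], [-1.32, 4.46], [0.12, 2], [-2.74, 2.74]. Speed limits (rad/s): [2.22, 2.22, 3.01, 3.01, 3.14, 3.14, 3.14].

## Interface

Orientations are given as [roll, pitch, yaw] about the fixed x, y, z axes, in that order (R = Rz(yaw) Ry(pitch) Rx(roll)).
In Python, from rig import status, imaging, bot gives the robot as it stands.
- The arm moves only by the tool servo_tool, never from a script. Its argument "commands" is a list of rows, each a list of 7 numbers: the finger opening in mm, from 0 to 85.4, then the shift along the tool's x, y, z in mm, then the turn, a rotation vector about the tool's x, y, z in degrees. A call has 1 to 12 rows; each row is the pose to reach, as a shift and turn from the pose measured when the call began, along the tool's axes at that moment; what a row does not reach only later rows make up. A row lasts 1/10 s, in which the tool goes at most 50 mm and 8.59 degrees, less where a joint would pass 70% of its speed; a pose out of reach is approached as far as the arm can. A call with a gripper value outside its range is refused whole. The fingers move at their own pace and stop on an object; "force" is the grip in N (left out, the last holds). Time passes only in rows, so rows that repeat a pose let the fingers close. It gives the time, the measured TCP pose, the force and the opening at its end, in the units of the state.
- status.get_state(): the state, without advancing time (a new reading comes with each control period).
- imaging.capture(name): name is "scene" or "top"; returns (picture, depth): 480x640x3 uint8, red, green, blue; 480x640 float32, mm along the optical axis (not along the pixel's ray), 0 where there is no reading.
- imaging.camera_params(name): a dict with "fx", "fy", "cx", "cy" (pixels), "R" (3x3) and "t" (3): a world point X has camera coordinates R X + t. Camera axes: x right, y down, z forward; pixel columns grow to the right and rows downward; lengths in mm; the calibration is good to about 2 mm. A picture is of the moment at which its call begins. camera_params takes no time and is no camera call.
- bot.job_done(): hands the job in, once; it reports no verdict.
The state is a dict: "time": time; "joint_positions": joint angles; "joint_velocities": joint speeds; "joint_torque": joint torques, N m; "ee_pos": TCP position; "orientation": TCP orientation; "wrist_force": force on the tool from outside, world axes, zero at the start; "wrist_torque": the same for the moment, N m; "width": finger opening in mm.
Only numpy, scipy, OpenCV 4.12 (cv2) and the standard library are available. Lean on these libraries where they do the work, as an engineer would, in place of code of your own. Each camera call takes 0.05 s, during which the arm holds its last target.

## Task

Check the three spring contacts in the carrier, working from your left to your right: press the button at the free end of each leaf down until the leaf lies on its stop, hold it there a moment, never pressing harder than 20 N or the leaf is spoiled, and feel how stiff it is. One leaf has lost its spring; when you have tried all three, pull that block out by its tab, set it down upright in the reject tray without dropping it, and leave the two good blocks seated and everything else where it is.

Things in the scene. Friction and masses are not known exactly. Their poses are not given: they have to be found in the camera images.
- carrier: contact carrier, an aluminium plate 150 x 236 x 10 mm screwed to the bench, with three pockets side by side, 68 mm apart along its y axis, one contact block in each. Origin: centre of its underside, on the bench. x points away from the robot, from the blocks' pull tabs to the free ends of their leaves; y to the robot's left; it is turned up to 0.35 rad
- tray: open grey reject tray, outside 170 (x) x 140 (y) x 28 mm high, walls and floor 4 mm thick, fixed. Origin: centre of its underside, on the bench. A scrapped relay lies in its +x +y corner, around x 55, y 45 mm; the rest of its floor is free
- tab_left (a point): where the pull tab of the block seated in the left-hand pocket (+y, the robot's left) stands; does not follow the block. Upright brown tab 18 mm long (carrier x) and 16 mm thick (y: grip it so), its top 14 mm above this point (72 mm above the bench), the block's underside 48 mm below. Pocket walls end 20 mm above the bench with 1.5 mm play round the block: lift it 20 mm straight up to clear them
- tab_middle (a point): the same for the middle pocket. The base of every block is 100 (carrier x) x 24 (y) x 14 mm high; its middle lies 41 mm in +x from the tab's point. A block weighs about 0.12 kg. The blocks are block_a, b and c (tab, leaf and button likewise); which of them sits in which pocket changes and is not given
- tab_right (a point): the same for the right-hand pocket (-y)
- button_left (a point): middle of the top of the round steel contact button, 10 mm across and 2.5 mm high, near the free end of the brass leaf of the block seated in the left-hand pocket, with the leaf free: the place to press, 49 mm above the bench. The leaf is 14 mm wide and ends 5 mm past the button's middle. The three leaves look alike
- button_middle (a point): the same for the middle pocket. Pressed straight down, a button springs down 7 to 11 mm until its leaf lies on the stop screw under it; the stops are set differently and cannot be measured beforehand. On the stop the push rises sharply, by more than 5 N per mm
- button_right (a point): the same for the right-hand pocket. On a good leaf the push grows by about 0.9 N per mm, 6 to 10 N at the stop; on the weak one by about half of that, 4 N or so at the stop
- relay: scrapped relay, black, 29 x 26 x 13 mm, lying in one corner of the tray; leave it there
- screwdriver: screwdriver lying beyond the carrier, 170 mm long, about 25 mm high; leave it alone
- dial_knob: loose black instrument knob, 28 mm across, 16 mm high, between the carrier and the robot; leave it alone
- pliers: pliers lying beyond the tray, about 150 mm long, 14 mm high; leave them alone
- screw_jar: glass jar with a steel cap, 60 mm across, 75 mm high; leave it alone
- spray_can: orange spray can, 52 mm across, 165 mm high; leave it alone
Not all that is in view belongs to the job. What is shaped like the tray but blue, orange or turquoise is not meant.

How it is judged (in metres and radians):
On the way, in this order (a step that is already met when the one before it is completed fails the run):
1. the leaf in the left pocket is pressed onto its stop and held there (((value of joint leaf_a above 0.152 rad and z of tab_a in the frame of carrier below 0.064 m and y of tab_a in the frame of carrier above 0.034 m) or (value of joint leaf_b above 0.192 rad and z of tab_b in the frame of carrier below 0.064 m and y of tab_b in the frame of carrier above 0.034 m) or (value of joint leaf_c above 0.232 rad and z of tab_c in the frame of carrier below 0.064 m and y of tab_c in the frame of carrier above 0.034 m))), for 0.2 s.
2. the leaf in the middle pocket is pressed onto its stop and held there (((value of joint leaf_a above 0.152 rad and z of tab_a in the frame of carrier below 0.064 m and y of tab_a in the frame of carrier between -0.034 and 0.034 m) or (value of joint leaf_b above 0.192 rad and z of tab_b in the frame of carrier below 0.064 m and y of tab_b in the frame of carrier between -0.034 and 0.034 m) or (value of joint leaf_c above 0.232 rad and z of tab_c in the frame of carrier below 0.064 m and y of tab_c in the frame of carrier between -0.034 and 0.034 m))), for 0.2 s.
3. the leaf in the right pocket is pressed onto its stop and held there (((value of joint leaf_a above 0.152 rad and z of tab_a in the frame of carrier below 0.064 m and y of tab_a in the frame of carrier below -0.034 m) or (value of joint leaf_b above 0.192 rad and z of tab_b in the frame of carrier below 0.064 m and y of tab_b in the frame of carrier below -0.034 m) or (value of joint leaf_c above 0.232 rad and z of tab_c in the frame of carrier below 0.064 m and y of tab_c in the frame of carrier below -0.034 m))), for 0.2 s.
At the end, for the whole second after the job is handed in: the block with the weak leaf stands upright (within 0.1 rad) and still on the floor of the reject tray, wholly inside its walls; the two good blocks are seated in their pockets, within 5 mm of where they began (x of tab_b in the frame of tray between -0.081 and 0.081 m and y of tab_b in the frame of tray between -0.066 and 0.066 m and z of tab_b in the frame of tray between 0.045 and 0.057 m and angle between tab_b's own z axis and vertical below 0.1 rad and linear speed of block_b below 0.02 m/s and distance of each of tab_a, tab_c from where it was at the start of the episode below 0.005 m and z of each of tab_a, tab_c in the frame of carrier below 0.061 m); the robot touches nothing.
It fails at once if a leaf is pressed with more than 22 N (contact force between anything else and leaf_a above 22 N or contact force between anything else and leaf_b above 22 N or contact force between anything else and leaf_c above 22 N).
It fails at once if a good block is pulled from its pocket (moved more than 8 mm) (distance of any of tab_a, tab_c from where it was at the start of the episode above 0.008 m).
It fails at once if the weak block is dropped (falls free for more than about 18 mm) (contact force between the fingers and block_b below 0.05 N and linear speed of block_b above 0.6 m/s).
It fails at once if a bystander is moved more than 25 mm (distance of any of relay, screwdriver, dial_knob, pliers, screw_jar, spray_can from where it was at the start of the episode above 0.025 m).
It also fails if it takes over 70 s, if anything falls off the work surface, if the arm or the gripper's body presses on something with over 40 N, if the wrist force passes 120 N, or if a joint passes its speed limit or range.

## Working session

There is one attempt and no reset: what is moved stays moved. The work goes in short steps, Python scripts to look and compute and a tool call to move; the robot and the scene stay as the last step left them, time stands still between calls to the robot, and variables do not carry over. Pictures are saved under pics/ and viewed, and the job is handed in when it is done.

Besides the shell and the picture viewer there is one more tool, called after "Call:" by a JSON object that holds its "api" and its "payload", one argument or row to a line. servo_tool: Moves the arm, as the interface text tells. Its arguments: {"type":"object","properties":{"commands":{"type":"array","items":{"type":"array","items":{"type":"number"}}},"force":{"type":"number"}},"required":["commands"]}

```bash
mkdir -p pics; ls; cat > h.py <<'E'
import numpy as np, cv2
from rig import status, imaging, bot
def ray(cam,u,v,z):
    p=imaging.camera_params(cam);R=np.array(p["R"]);t=np.array(p["t"])
    d=R.T@np.array([(u-p["cx"])/p["fx"],(v-p["cy"])/p["fy"],1]);o=-R.T@t
    return o+d*(z-o[2])/d[2]
def cloud(cam,dep):
    p=imaging.camera_params(cam);R=np.array(p["R"]);t=np.array(p["t"])
    v,u=np.mgrid[:480,:640]
    X=np.stack([(u-p["cx"])/p["fx"]*dep,(v-p["cy"])/p["fy"]*dep,dep],-1)
    return (X-t)@R
E
python3 - <<'E'
from h import *
for n in ("scene","top"):
    im,d=imaging.capture(n); cv2.imwrite(f"pics/{n}0.png",im[:,:,::-1]); np.savez(f"{n}0.npz",im=im,d=d)
    p=imaging.camera_params(n); R=np.array(p["R"]); print(n,p["fx"],-R.T@np.array(p["t"]),R[2], (d>0).mean())
print(status.get_state())
E
```

```text
pics
scene 586.9285613765682 [1578.28893876   -9.41554941 1261.43225221] [-0.64789156 -0.01123197 -0.76164977] 0.9957584635416666
top 454.69366012798446 [ 433.16105581    4.08817718 1117.56768154] [ 0.11330609 -0.00395966 -0.99355224] 0.996015625
{'time': 0.1, 'joint_positions': array([ 1.15040974,  0.43512396,  0.02503193,  1.57401947, -0.01161229,
        1.13400103, -0.07509291]), 'joint_velocities': array([-0.00150417, -0.00083671, -0.0007587 , -0.00355339, -0.0004084 ,
        0.00162463,  0.00149423]), 'joint_torque': array([ 1.83049426e-03, -6.71756172e+01,  1.02755394e+00, -3.16901243e+01,
        1.57801254e-02,  7.17868665e-03, -4.34213894e-05]), 'ee_pos': array([ 195.08091179, -593.3244107 ,  252.61816159]), 'orientation': array([-3.14019331e+00,  1.40933650e-04,  3.17666091e-01]), 'wrist_force': array([-0.24328907, -0.0059504 ,  0.39112659]), 'wrist_torque': array([-0.02487661, -0.00017981,  0.04947122]), 'width': 85.05471818850204}
```

View pics/top0.png

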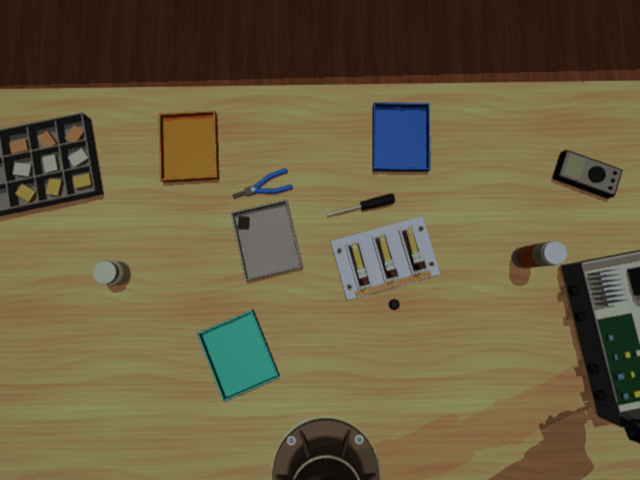

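View pics/scene0.png

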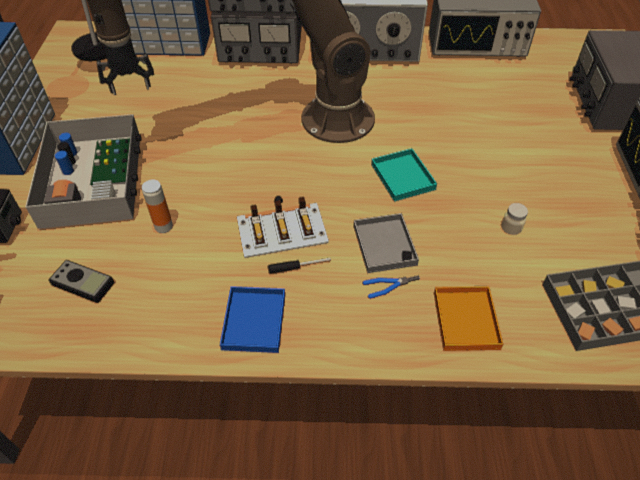

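```bash
python3 - <<'E'
import numpy as np,cv2
a=np.load("top0.npz")["im"];c=a[205:310,320:450,::-1];cv2.imwrite("pics/topc.png",cv2.resize(c,None,fx=6,fy=5.7,interpolation=cv2.INTER_CUBIC))
a=np.load("scene0.npz")["im"];c=a[190:260,230:335,::-1];cv2.imwrite("pics/scenec.png",cv2.resize(c,None,fx=7,fy=7,interpolation=cv2.INTER_CUBIC))
E
```

```text
(no output)
```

View pics/topc.png

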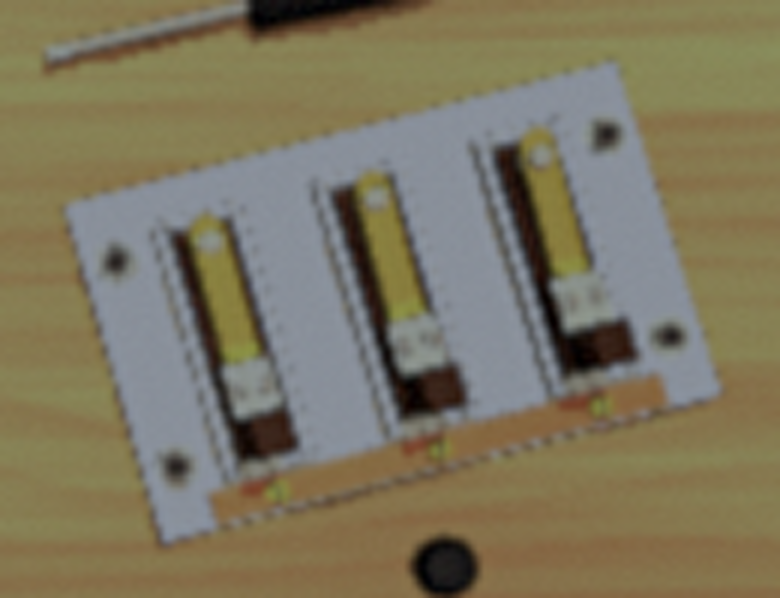

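View pics/scenec.png

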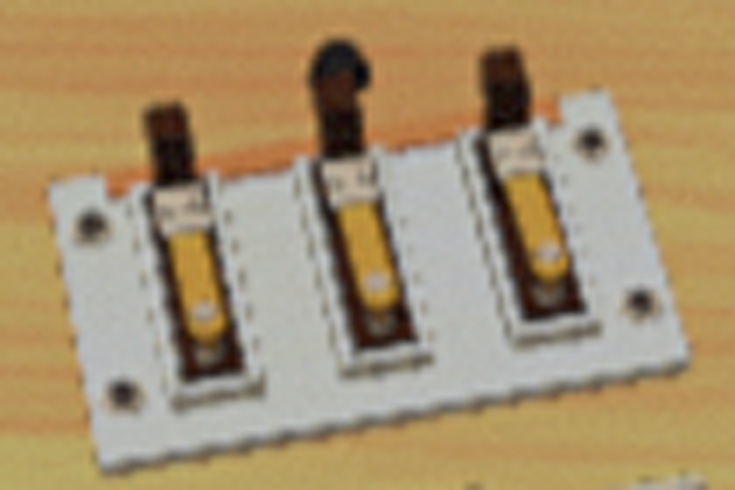

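```bash
cat > m.py <<'E'
from h import *
f=lambda x,y:((x+.5)/6-.5+320,(y+.5)/5.7-.5+205)
g=lambda x,y:((x+.5)/7-.5+230,(y+.5)/7-.5+190)
def tri(a,b):
    A=[];B=[]
    for cam,(u,v) in (("top",a),("scene",b)):
        o=ray(cam,u,v,0);d=ray(cam,u,v,100)-o;d/=np.linalg.norm(d);P=np.eye(3)-np.outer(d,d);A.append(P);B.append(P@o)
    return np.linalg.lstsq(np.vstack(A),np.hstack(B),rcond=None)[0]
bt=[f(209,241),f(376,197),f(541,156)];bs=[g(547,251),g(376,281),g(204,312)]
tt=[f(268,432),f(436,387),f(606,341)];ts=[g(504,60),g(335,88),g(166,113)]
for n,a,b,z in (("btn",bt,bs,49),("tab",tt,ts,72)):
  for i in range(3):
    print(n,i,ray("top",*a[i],z).round(1),ray("scene",*b[i],z).round(1),tri(a[i],b[i]).round(1))
for c in [(66,207),(617,64),(720,392),(163,545)]: print("corner",ray("top",*f(*c),10).round(1))
for c in [(50,183),(606,92),(690,362),(100,465)]: print("cornerS",ray("scene",*g(*c),10).round(1))
# tray
for n in ("top","scene"):
  z=np.load(n+"0.npz");C=cloud(n,z["d"]);
  if n=="top":
    for u,v in ((267,241),(280,260),(355,320),(383,220),(250,240)): print(u,v,C[v,u].round(1))
    m=(C[...,2]>17)&(C[...,2]<90);m[:, :225]=0;m[:,310:]=0;m[:195]=0;m[290:]=0
    P=C[m][:,:2].astype(np.float32);print("tray rim",len(P),cv2.minAreaRect(P))
    for s in (bt,tt):
      for u,v in s: print("depth",C[int(round(v)),int(round(u))].round(1))
    for nme,(u,v) in (("relay",(244,222)),("knob",(394,304))): print(nme,C[v,u].round(1))
  im=z["im"].astype(int);
E
python3 m.py
```

```text
btn 0 [525.  -77.3  49. ] [524.9 -79.7  49. ] [525.  -78.5  48.9]
btn 1 [ 542.3 -143.5   49. ] [ 542.  -145.5   49. ] [ 542.3 -144.5   49.2]
btn 2 [ 558.5 -209.1   49. ] [ 559.4 -210.8   49. ] [ 558.6 -210.1   48. ]
tab 0 [445.7 -96.3  72. ] [444.3 -99.9  72. ] [445.7 -98.   73.3]
tab 1 [ 462.8 -161.    72. ] [ 461.3 -166.2   72. ] [ 462.7 -163.4   73.1]
tab 2 [ 480.4 -226.7   72. ] [ 476.4 -231.8   72. ] [ 480.2 -228.6   75.4]
corner [543.8 -22.2  10. ]
corner [ 602.7 -249.6   10. ]
corner [ 460.8 -285.7   10. ]
corner [399.5 -58.8  10. ]
cornerS [ 459.2 -286.9   10. ]
cornerS [402.5 -61.1  10. ]
cornerS [547.7 -23.1  10. ]
cornerS [ 604.7 -249.9   10. ]
267 241 [5.467e+02 1.345e+02 4.000e-01]
280 260 [499.4 102.6   0.7]
355 320 [351.3 -78.5  -1.6]
383 220 [ 5.952e+02 -1.536e+02 -5.000e-01]
250 240 [549.2 175.5   6.6]
tray rim 569 ((567.6494140625, 138.4770050048828), (208.70285034179688, 140.25079345703125), 12.285036087036133)
depth [524.6 -76.2  49.5]
depth [ 542.6 -142.7   50.4]
depth [ 558.6 -210.    47.6]
depth [446.6 -95.7  72. ]
depth [ 464.  -160.6   70.8]
depth [ 481.3 -227.6   72.6]
relay [592.7 189.   15.4]
knob [ 389.  -171.6   16.2]
```

```bash
python3 - <<'E'
import numpy as np,cv2
a=np.load("top0.npz")["im"];c=a[190:290,220:320,::-1];cv2.imwrite("pics/trayc.png",cv2.resize(c,None,fx=6,fy=6,interpolation=cv2.INTER_CUBIC))
a=np.load("scene0.npz")["im"];c=a[205:295,345:430,::-1];cv2.imwrite("pics/trays.png",cv2.resize(c,None,fx=6,fy=6,interpolation=cv2.INTER_CUBIC))
E
```

```text
(no output)
```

View pics/trayc.png

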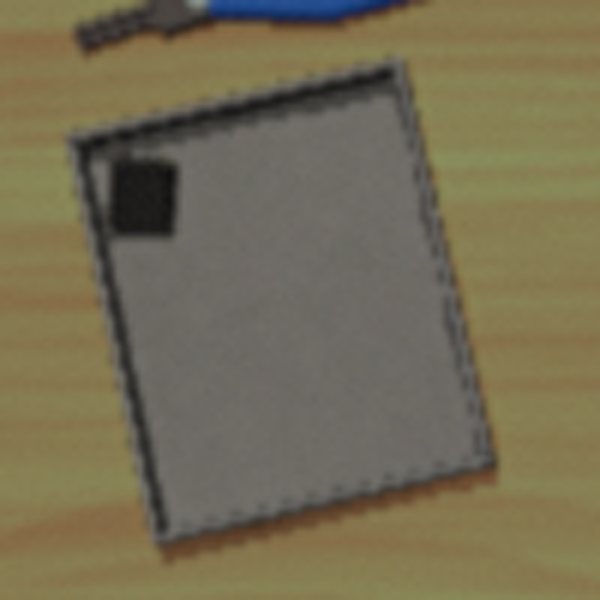

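View pics/trays.png

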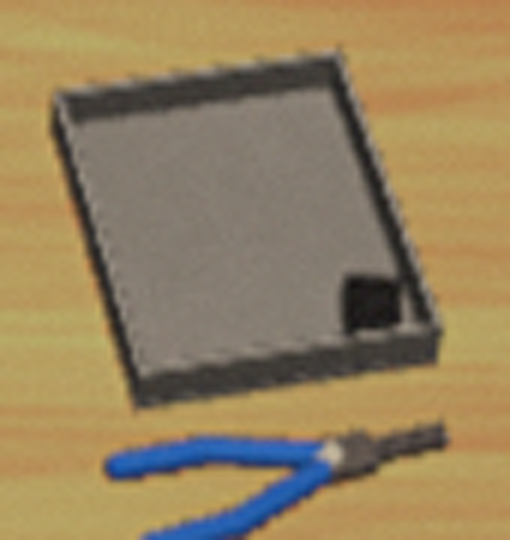

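Call:
{"api": "servo_tool", "payload": {
  "commands": [
    [0,0,0,0,0,0,0],
    [0,0,0,0,0,0,3.8],
    [0,0,0,0,0,0,3.8],
    [0,0,0,0,0,0,3.8]
  ]
}}

```text
time: 0.5
ee_pos: [195.1, -593.2, 252.5]
orientation: [-3.14, 0.0, 0.253]
wrist_force: [-1.0, -1.1, 0.3]
width: 28.2
```

Call:
{"api": "servo_tool", "payload": {
  "commands": [
    [0,451,-416,0,0,0,0],
    [0,451,-416,0,0,0,0],
    [0,451,-416,0,0,0,0],
    [0,451,-416,0,0,0,0],
    [0,451,-416,0,0,0,0],
    [0,451,-416,0,0,0,0],
    [0,451,-416,0,0,0,0],
    [0,451,-416,0,0,0,0],
    [0,451,-416,0,0,0,0],
    [0,451,-416,0,0,0,0],
    [0,451,-416,0,0,0,0],
    [0,451,-416,0,0,0,0]
  ]
}}

```text
time: 1.7
ee_pos: [521.0, -87.2, 253.3]
orientation: [-3.14, -0.0, 0.254]
wrist_force: [0.1, -0.3, 0.7]
width: 0.0
```

```bash
python3 - <<'E'
from h import *
f=lambda x,y:((x+.5)/6-.5+220,(y+.5)/6-.5+190)
g=lambda x,y:((x+.5)/6-.5+345,(y+.5)/6-.5+205)
c=np.array([ray("top",*f(*p),28)[:2] for p in [(72,137),(405,60),(496,463),(160,543)]],np.float32)
print(c.round(1),c.mean(0),cv2.minAreaRect(c))
c=np.array([ray("scene",*g(*p),28)[:2] for p in [(440,330),(133,385),(52,95),(340,52)]],np.float32)
print(c.round(1),c.mean(0),cv2.minAreaRect(c))
print(ray("top",*f(142,198),17))
s=status.get_state();print(s["ee_pos"],s["orientation"],s["wrist_force"],s["joint_velocities"].round(2))
E
```

```text
[[614.8 217. ]
 [644.5  82.3]
 [480.8  47. ]
 [451.  180.8]] [547.77783 131.79134] ((547.796630859375, 131.57040405273438), (167.7443084716797, 137.92974853515625), 12.479696273803711)
[[619.6 216.5]
 [653.2  80. ]
 [485.   46. ]
 [454.5 182.4]] [553.07336 131.24072] ((553.8521728515625, 131.21253967285156), (173.95358276367188, 140.49462890625), 11.678458213806152)
[591.07867681 190.49793146  17.        ]
[521.02790159 -87.23801143 253.29974821] [-3.14030258e+00 -2.59305211e-04  2.54460919e-01] [ 0.10855568 -0.27608992  0.72203462] [-0.76  0.31 -0.19 -0.42  0.14  0.13 -0.97]
```

Call:
{"api": "servo_tool", "payload": {
  "commands": [
    [0,9,-7.5,0,0,0,0],
    [0,9,-7.5,40,0,0,0],
    [0,9,-7.5,80,0,0,0],
    [0,9,-7.5,120,0,0,0],
    [0,9,-7.5,150,0,0,0],
    [0,9,-7.5,165,0,0,0],
    [0,9,-7.5,165,0,0,0],
    [0,9,-7.5,165,0,0,0],
    [0,9,-7.5,165,0,0,0]
  ]
}}

```text
time: 2.6
ee_pos: [528.7, -77.7, 89.5]
orientation: [-3.141, -0.002, 0.255]
wrist_force: [0.0, -0.2, -1.3]
width: 0.1
```

```bash
cat > s.py <<'E'
from h import *
s=status.get_state();print(s["time"],s["ee_pos"].round(2),s["orientation"].round(4),s["wrist_force"].round(2),s["wrist_torque"].round(3),abs(s["joint_velocities"]).max().round(3),s["width"])
E
python3 s.py; python3 - <<'E'
from h import *
im,d=imaging.capture("scene");cv2.imwrite("pics/s1.png",cv2.resize(im[150:260,220:345,::-1],None,fx=6,fy=5.4,interpolation=cv2.INTER_CUBIC))
E
```

```text
2.6 [528.65 -77.74  89.51] [-3.141e+00 -2.100e-03  2.546e-01] [ 0.   -0.16 -1.29] [-0.03   0.025 -0.011] 0.005 0.10517546331232523
```

View pics/s1.png

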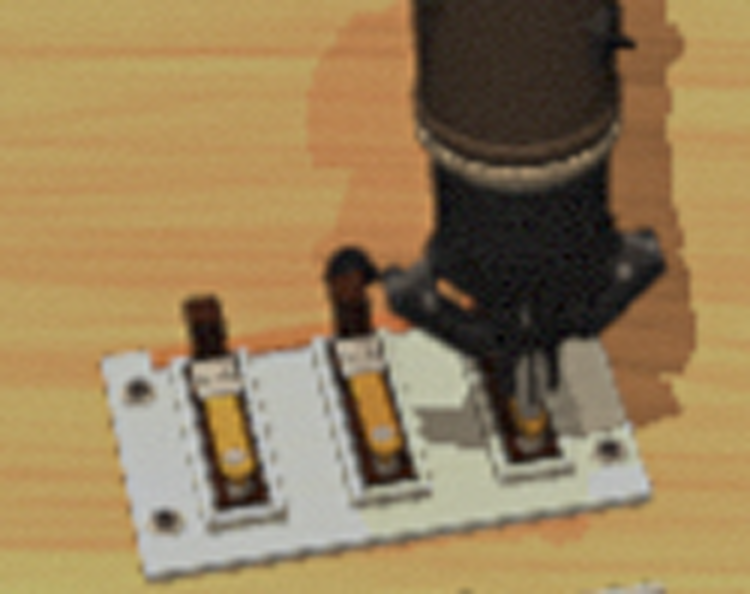

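Call:
{"api": "servo_tool", "payload": {
  "commands": [
    [0,0,0,8,0,0,0],
    [0,0,0,13,0,0,0],
    [0,0,0,13,0,0,0],
    [0,0,0,13,0,0,0],
    [0,0,0,13,0,0,0],
    [0,0,0,13,0,0,0]
  ]
}}

```text
time: 3.25
ee_pos: [528.8, -77.7, 76.7]
orientation: [-3.141, -0.002, 0.255]
wrist_force: [-0.6, 0.2, -1.4]
width: 0.1
```

```bash
python3 s.py
```

```text
3.25 [528.8  -77.68  76.68] [-3.1412e+00 -2.5000e-03  2.5460e-01] [-0.62  0.23 -1.36] [ 0.023 -0.006  0.056] 0.003 0.12253157079892789
```

Call:
{"api": "servo_tool", "payload": {
  "commands": [
    [0,0,0,3,0,0,0],
    [0,0,0,5,0,0,0],
    [0,0,0,7,0,0,0],
    [0,0,0,7,0,0,0],
    [0,0,0,7,0,0,0],
    [0,0,0,7,0,0,0]
  ]
}}

```text
time: 3.85
ee_pos: [528.9, -77.6, 69.8]
orientation: [-3.141, -0.003, 0.255]
wrist_force: [0.7, 0.3, 0.2]
width: -0.2
```

```bash
python3 s.py
```

```text
3.85 [528.94 -77.65  69.79] [-3.1412e+00 -2.7000e-03  2.5460e-01] [0.72 0.3  0.21] [ 0.099 -0.201 -0.012] 0.002 -0.2305850885799224
```

Call:
{"api": "servo_tool", "payload": {
  "commands": [
    [0,0,0,1,0,0,0],
    [0,0,0,2,0,0,0],
    [0,0,0,2,0,0,0],
    [0,0,0,2,0,0,0]
  ]
}}

```text
time: 4.25
ee_pos: [529.2, -77.6, 67.9]
orientation: [-3.141, -0.003, 0.255]
wrist_force: [1.8, 0.6, 2.0]
width: 0.1
```

Call:
{"api": "servo_tool", "payload": {
  "commands": [
    [0,0,0,1,0,0,0],
    [0,0,0,2,0,0,0],
    [0,0,0,2,0,0,0],
    [0,0,0,2,0,0,0]
  ]
}}

```text
time: 4.65
ee_pos: [529.4, -77.6, 66.0]
orientation: [-3.141, -0.004, 0.255]
wrist_force: [2.6, -0.5, 3.1]
width: 0.0
```

Call:
{"api": "servo_tool", "payload": {
  "commands": [
    [0,0,0,0.7,0,0,0],
    [0,0,0,0.7,0,0,0],
    [0,0,0,0.7,0,0,0]
  ]
}}

```text
time: 4.95
ee_pos: [529.5, -77.5, 65.3]
orientation: [-3.141, -0.004, 0.255]
wrist_force: [2.9, 0.3, 3.8]
width: 0.1
```

Call:
{"api": "servo_tool", "payload": {
  "commands": [
    [0,-0.5,0,0.7,0,0,0],
    [0,-0.5,0,0.7,0,0,0],
    [0,-0.5,0,0.7,0,0,0]
  ]
}}

```text
time: 5.25
ee_pos: [529.1, -77.7, 64.6]
orientation: [-3.141, -0.004, 0.255]
wrist_force: [2.8, 0.3, 3.3]
width: -0.0
```

Call:
{"api": "servo_tool", "payload": {
  "commands": [
    [0,0,0,0.7,0,0,0],
    [0,0,0,0.7,0,0,0],
    [0,0,0,0.7,0,0,0]
  ]
}}

```text
time: 5.55
ee_pos: [529.2, -77.6, 63.9]
orientation: [-3.141, -0.004, 0.255]
wrist_force: [1.7, 0.7, 3.4]
width: -0.0
```

Call:
{"api": "servo_tool", "payload": {
  "commands": [
    [0,0,0,0.6,0,0,0],
    [0,0,0,0.6,0,0,0],
    [0,0,0,0.6,0,0,0]
  ]
}}

```text
time: 5.85
ee_pos: [529.3, -77.6, 63.4]
orientation: [-3.142, -0.004, 0.255]
wrist_force: [1.8, 0.4, 3.7]
width: 0.2
```

Call:
{"api": "servo_tool", "payload": {
  "commands": [
    [0,0,0,0.6,0,0,0],
    [0,0,0,0.6,0,0,0],
    [0,0,0,0.6,0,0,0]
  ]
}}

```text
time: 6.15
ee_pos: [529.4, -77.6, 62.8]
orientation: [-3.141, -0.004, 0.255]
wrist_force: [3.4, 0.6, 4.6]
width: 0.2
```

Call:
{"api": "servo_tool", "payload": {
  "commands": [
    [0,0,0,0.6,0,0,0],
    [0,0,0,0.6,0,0,0],
    [0,0,0,0.6,0,0,0]
  ]
}}

```text
time: 6.45
ee_pos: [529.4, -77.6, 62.3]
orientation: [-3.142, -0.004, 0.255]
wrist_force: [1.1, 1.0, 5.4]
width: 0.4
```

Call:
{"api": "servo_tool", "payload": {
  "commands": [
    [0,0,0,0.6,0,0,0],
    [0,0,0,0.6,0,0,0],
    [0,0,0,0.6,0,0,0]
  ]
}}

```text
time: 6.75
ee_pos: [529.5, -77.6, 62.1]
orientation: [3.141, -0.005, 0.255]
wrist_force: [0.4, 1.0, 9.7]
width: -0.0
```

Call:
{"api": "servo_tool", "payload": {
  "commands": [
    [0,0,0,0.6,0,0,0],
    [0,0,0,0.6,0,0,0],
    [0,0,0,0.6,0,0,0]
  ]
}}

```text
time: 7.05
ee_pos: [529.5, -77.6, 62.0]
orientation: [3.141, -0.005, 0.255]
wrist_force: [-0.1, 1.2, 12.2]
width: -0.1
```

Call:
{"api": "servo_tool", "payload": {
  "commands": [
    [0,0,0,0.6,0,0,0],
    [0,0,0,0.6,0,0,0],
    [0,0,0,0.6,0,0,0],
    [0,0,0,0.6,0,0,0],
    [0,0,0,0.6,0,0,0]
  ]
}}

```text
time: 7.55
ee_pos: [529.5, -77.6, 61.9]
orientation: [3.141, -0.005, 0.255]
wrist_force: [-0.3, 1.2, 13.5]
width: -0.0
```

```bash
python3 s.py
```

```text
7.55 [529.47 -77.65  61.93] [ 3.141  -0.0049  0.2547] [-0.26  1.24 13.51] [ 0.24   0.013 -0.01 ] 0.001 -0.03702162398452998
```

Call:
{"api": "servo_tool", "payload": {
  "commands": [
    [0,0,0,-10,0,0,0],
    [0,0,0,-25,0,0,0],
    [0,-1.5,34,-25,0,0,0],
    [0,-1.5,68,-25,0,0,0],
    [0,-1.5,68,-25,0,0,0],
    [0,-1.5,68,-25,0,0,0],
    [0,-1.5,68,-13,0,0,0],
    [0,-1.5,68,-13,0,0,0],
    [0,-1.5,68,-13,0,0,0],
    [0,-1.5,68,-13,0,0,0]
  ]
}}

```text
time: 8.55
ee_pos: [545.0, -143.1, 74.8]
orientation: [3.141, -0.004, 0.256]
wrist_force: [-0.4, -0.1, 0.8]
width: 0.6
```

```bash
python3 s.py
```

```text
8.55 [ 544.97 -143.1    74.85] [ 3.1413 -0.0045  0.2558] [-0.36 -0.12  0.76] [ 0.064  0.009 -0.033] 0.006 0.5762075292945812
```

Call:
{"api": "servo_tool", "payload": {
  "commands": [
    [0,0,0.7,0,0,0.2,0],
    [0,0,0.7,0,0,0.2,0],
    [0,0,0.7,0,0,0.2,0]
  ]
}}

```text
time: 8.85
ee_pos: [545.2, -143.8, 75.0]
orientation: [3.141, -0.008, 0.256]
wrist_force: [-0.3, -0.1, -1.2]
width: -0.1
```

Call:
{"api": "servo_tool", "payload": {
  "commands": [
    [0,0,0,3,0,0,0],
    [0,0,0,6,0,0,0],
    [0,0,0,6,0,0,0],
    [0,0,0,6,0,0,0]
  ]
}}

```text
time: 9.25
ee_pos: [545.9, -143.8, 69.2]
orientation: [3.141, -0.009, 0.256]
wrist_force: [1.9, 0.3, 2.1]
width: -0.0
```

Call:
{"api": "servo_tool", "payload": {
  "commands": [
    [0,0,0,1,0,0,0],
    [0,0,0,2,0,0,0],
    [0,0,0,2,0,0,0],
    [0,0,0,2,0,0,0]
  ]
}}

```text
time: 9.65
ee_pos: [546.2, -143.7, 67.4]
orientation: [3.141, -0.01, 0.256]
wrist_force: [2.2, 0.1, 4.1]
width: 0.2
```

Call:
{"api": "servo_tool", "payload": {
  "commands": [
    [0,0,0,1,0,0,0],
    [0,0,0,2,0,0,0],
    [0,0,0,2,0,0,0],
    [0,0,0,2,0,0,0]
  ]
}}

```text
time: 10.05
ee_pos: [546.5, -143.7, 65.5]
orientation: [3.141, -0.01, 0.256]
wrist_force: [1.5, 1.1, 6.3]
width: -0.1
```

Call:
{"api": "servo_tool", "payload": {
  "commands": [
    [0,-0.3,0,0.7,0,0,0],
    [0,-0.3,0,0.7,0,0,0],
    [0,-0.3,0,0.7,0,0,0]
  ]
}}

```text
time: 10.35
ee_pos: [546.6, -143.6, 65.0]
orientation: [3.14, -0.011, 0.256]
wrist_force: [1.7, 0.9, 6.2]
width: -0.0
```

Call:
{"api": "servo_tool", "payload": {
  "commands": [
    [0,-0.3,0,0.6,0,0,0],
    [0,-0.3,0,0.6,0,0,0],
    [0,-0.3,0,0.6,0,0,0]
  ]
}}

```text
time: 10.65
ee_pos: [546.6, -143.6, 64.6]
orientation: [3.14, -0.012, 0.256]
wrist_force: [2.2, 1.4, 6.8]
width: -0.1
```

Call:
{"api": "servo_tool", "payload": {
  "commands": [
    [0,-0.3,0,0.6,0,0,0],
    [0,-0.3,0,0.6,0,0,0],
    [0,-0.3,0,0.6,0,0,0]
  ]
}}

```text
time: 10.95
ee_pos: [546.6, -143.6, 64.3]
orientation: [3.14, -0.012, 0.256]
wrist_force: [1.7, -0.2, 6.3]
width: 0.1
```

Call:
{"api": "servo_tool", "payload": {
  "commands": [
    [0,-0.3,0,0.7,0,0,0],
    [0,-0.3,0,0.7,0,0,0],
    [0,-0.3,0,0.7,0,0,0]
  ]
}}

```text
time: 11.25
ee_pos: [546.7, -143.6, 64.1]
orientation: [3.14, -0.013, 0.256]
wrist_force: [1.0, 0.7, 9.9]
width: -0.5
```

Call:
{"api": "servo_tool", "payload": {
  "commands": [
    [0,-0.3,0,0.6,0,0,0],
    [0,-0.3,0,0.6,0,0,0],
    [0,-0.3,0,0.6,0,0,0]
  ]
}}

```text
time: 11.55
ee_pos: [546.7, -143.6, 64.0]
orientation: [3.14, -0.014, 0.257]
wrist_force: [0.1, 1.8, 10.7]
width: -0.1
```

```bash
python3 s.py
```

```text
11.55 [ 546.68 -143.59   64.  ] [ 3.1395 -0.0137  0.2565] [ 0.11  1.84 10.72] [ 0.197 -0.026 -0.009] 0.002 -0.0979312745850264
```

Call:
{"api": "servo_tool", "payload": {
  "commands": [
    [0,0,0,0.8,0,0,0],
    [0,0,0,0.8,0,0,0],
    [0,0,0,0.8,0,0,0],
    [0,0,0,0.8,0,0,0]
  ]
}}

```text
time: 11.95
ee_pos: [546.7, -143.6, 63.8]
orientation: [3.139, -0.014, 0.256]
wrist_force: [-0.9, 0.9, 13.6]
width: -0.0
```

Call:
{"api": "servo_tool", "payload": {
  "commands": [
    [0,0,0,0.8,0,0,0],
    [0,0,0,0.8,0,0,0],
    [0,0,0,0.8,0,0,0],
    [0,0,0,0.8,0,0,0]
  ]
}}

```text
time: 12.35
ee_pos: [546.8, -143.6, 63.8]
orientation: [3.139, -0.014, 0.256]
wrist_force: [-1.1, 1.7, 14.6]
width: 0.1
```

```bash
python3 s.py
```

```text
12.35 [ 546.75 -143.61   63.77] [ 3.1389 -0.0141  0.2564] [-1.06  1.65 14.62] [ 0.234  0.385 -0.013] 0.002 0.06630625333657453
```

Call:
{"api": "servo_tool", "payload": {
  "commands": [
    [0,0,0,-10,0,0,0],
    [0,0,0,-25,0,0,0],
    [0,-2.5,34,-25,0,-0.8,0],
    [0,-2.5,67.5,-25,0,-0.8,0],
    [0,-2.5,67.5,-25,0,-0.8,0],
    [0,-2.5,67.5,-25,0,-0.8,0],
    [0,-2.5,67.5,-12,0,-0.8,0],
    [0,-2.5,67.5,-12,0,-0.8,0],
    [0,-2.5,67.5,-12,0,-0.8,0],
    [0,-2.5,67.5,-12,0,-0.8,0]
  ]
}}

```text
time: 13.35
ee_pos: [561.3, -208.9, 75.8]
orientation: [3.139, 0.0, 0.257]
wrist_force: [-0.6, 0.1, -0.1]
width: 0.3
```

```bash
python3 s.py
```

```text
13.35 [ 561.25 -208.89   75.84] [3.1393e+00 1.0000e-04 2.5730e-01] [-0.55  0.12 -0.12] [ 0.028 -0.051  0.015] 0.007 0.29781787832771145
```

Call:
{"api": "servo_tool", "payload": {
  "commands": [
    [0,0,0.3,0,0,0,0],
    [0,0,0.3,0,0,0,0],
    [0,0,0.3,0,0,0,0]
  ]
}}

```text
time: 13.65
ee_pos: [561.4, -209.2, 76.0]
orientation: [3.139, -0.0, 0.257]
wrist_force: [-0.4, -0.4, -1.0]
width: -0.1
```

Call:
{"api": "servo_tool", "payload": {
  "commands": [
    [0,0,0,3,0,0,0],
    [0,0,0,6.5,0,0,0],
    [0,0,0,6.5,0,0,0],
    [0,0,0,6.5,0,0,0]
  ]
}}

```text
time: 14.05
ee_pos: [561.8, -209.1, 69.6]
orientation: [3.139, -0.001, 0.258]
wrist_force: [1.9, 0.5, 2.4]
width: 0.3
```

Call:
{"api": "servo_tool", "payload": {
  "commands": [
    [0,0,0,1,0,0,0],
    [0,0,0,2,0,0,0],
    [0,0,0,2,0,0,0],
    [0,0,0,2,0,0,0]
  ]
}}

```text
time: 14.45
ee_pos: [562.2, -209.1, 67.8]
orientation: [3.139, -0.001, 0.258]
wrist_force: [1.8, -0.1, 3.1]
width: 0.0
```

Call:
{"api": "servo_tool", "payload": {
  "commands": [
    [0,0,0,1,0,0,0],
    [0,0,0,2,0,0,0],
    [0,0,0,2,0,0,0],
    [0,0,0,2,0,0,0]
  ]
}}

```text
time: 14.85
ee_pos: [562.5, -209.1, 66.0]
orientation: [3.139, -0.002, 0.258]
wrist_force: [2.2, 0.7, 5.6]
width: -0.0
```

Call:
{"api": "servo_tool", "payload": {
  "commands": [
    [0,-0.3,0,0.7,0,0,0],
    [0,-0.3,0,0.7,0,0,0],
    [0,-0.3,0,0.7,0,0,0]
  ]
}}

```text
time: 15.15
ee_pos: [562.5, -209.1, 65.4]
orientation: [3.138, -0.003, 0.258]
wrist_force: [1.9, 1.6, 5.0]
width: 0.2
```

Call:
{"api": "servo_tool", "payload": {
  "commands": [
    [0,-0.3,0,0.7,0,0,0],
    [0,-0.3,0,0.7,0,0,0],
    [0,-0.3,0,0.7,0,0,0]
  ]
}}

```text
time: 15.45
ee_pos: [562.6, -209.1, 64.9]
orientation: [3.138, -0.003, 0.258]
wrist_force: [2.0, 1.0, 6.4]
width: -0.2
```

Call:
{"api": "servo_tool", "payload": {
  "commands": [
    [0,-0.3,0,0.7,0,0,0],
    [0,-0.3,0,0.7,0,0,0],
    [0,-0.3,0,0.7,0,0,0]
  ]
}}

```text
time: 15.75
ee_pos: [562.6, -209.0, 64.5]
orientation: [3.138, -0.004, 0.258]
wrist_force: [2.4, 0.1, 5.6]
width: 0.1
```

Call:
{"api": "servo_tool", "payload": {
  "commands": [
    [0,-0.3,0,0.7,0,0,0],
    [0,-0.3,0,0.7,0,0,0],
    [0,-0.3,0,0.7,0,0,0]
  ]
}}

```text
time: 16.05
ee_pos: [562.6, -209.0, 64.0]
orientation: [3.138, -0.004, 0.258]
wrist_force: [2.2, 0.2, 6.5]
width: 0.2
```

Call:
{"api": "servo_tool", "payload": {
  "commands": [
    [0,-0.3,0,0.8,0,0,0],
    [0,-0.3,0,0.8,0,0,0],
    [0,-0.3,0,0.8,0,0,0]
  ]
}}

```text
time: 16.35
ee_pos: [562.7, -209.0, 63.5]
orientation: [3.138, -0.005, 0.258]
wrist_force: [2.6, 1.4, 6.8]
width: 0.1
```

Call:
{"api": "servo_tool", "payload": {
  "commands": [
    [0,-0.3,0,0.8,0,0,0],
    [0,-0.3,0,0.8,0,0,0],
    [0,-0.3,0,0.8,0,0,0]
  ]
}}

```text
time: 16.65
ee_pos: [562.7, -209.0, 63.0]
orientation: [3.137, -0.006, 0.258]
wrist_force: [2.0, 1.8, 7.1]
width: -0.1
```

Call:
{"api": "servo_tool", "payload": {
  "commands": [
    [0,-0.3,0,0.8,0,0,0],
    [0,-0.3,0,0.8,0,0,0],
    [0,-0.3,0,0.8,0,0,0]
  ]
}}

```text
time: 16.95
ee_pos: [562.8, -209.0, 62.6]
orientation: [3.137, -0.006, 0.258]
wrist_force: [1.9, 1.2, 8.2]
width: -0.1
```

Call:
{"api": "servo_tool", "payload": {
  "commands": [
    [0,-0.3,0,0.7,0,0,0],
    [0,-0.3,0,0.7,0,0,0],
    [0,-0.3,0,0.7,0,0,0]
  ]
}}

```text
time: 17.25
ee_pos: [562.8, -209.0, 62.3]
orientation: [3.137, -0.007, 0.259]
wrist_force: [1.5, 2.0, 8.1]
width: 0.4
```

Call:
{"api": "servo_tool", "payload": {
  "commands": [
    [0,-0.3,0,0.7,0,0,0],
    [0,-0.3,0,0.7,0,0,0],
    [0,-0.3,0,0.7,0,0,0]
  ]
}}

```text
time: 17.55
ee_pos: [562.8, -209.0, 62.0]
orientation: [3.137, -0.008, 0.259]
wrist_force: [2.3, 0.9, 7.8]
width: 0.1
```

Call:
{"api": "servo_tool", "payload": {
  "commands": [
    [0,-0.3,0,0.7,0,0,0],
    [0,-0.3,0,0.7,0,0,0],
    [0,-0.3,0,0.7,0,0,0]
  ]
}}

```text
time: 17.85
ee_pos: [562.8, -209.0, 61.7]
orientation: [3.137, -0.008, 0.259]
wrist_force: [1.9, 0.9, 8.8]
width: -0.0
```

Call:
{"api": "servo_tool", "payload": {
  "commands": [
    [0,-0.3,0,0.7,0,0,0],
    [0,-0.3,0,0.7,0,0,0],
    [0,-0.3,0,0.7,0,0,0]
  ]
}}

```text
time: 18.15
ee_pos: [562.8, -209.0, 61.5]
orientation: [3.136, -0.009, 0.259]
wrist_force: [0.1, 2.3, 8.2]
width: 0.2
```

Call:
{"api": "servo_tool", "payload": {
  "commands": [
    [0,-0.3,0,0.7,0,0,0],
    [0,-0.3,0,0.7,0,0,0],
    [0,-0.3,0,0.7,0,0,0]
  ]
}}

```text
time: 18.45
ee_pos: [562.8, -209.0, 61.3]
orientation: [3.136, -0.009, 0.259]
wrist_force: [-0.1, 1.3, 10.5]
width: 0.2
```

Call:
{"api": "servo_tool", "payload": {
  "commands": [
    [0,0,0,0.8,0,0,0],
    [0,0,0,0.8,0,0,0],
    [0,0,0,0.8,0,0,0]
  ]
}}

```text
time: 18.75
ee_pos: [562.8, -209.0, 60.9]
orientation: [3.136, -0.01, 0.259]
wrist_force: [0.1, 1.9, 9.2]
width: -0.0
```

Call:
{"api": "servo_tool", "payload": {
  "commands": [
    [0,0,0,0.8,0,0,0],
    [0,0,0,0.8,0,0,0],
    [0,0,0,0.8,0,0,0]
  ]
}}

```text
time: 19.05
ee_pos: [562.8, -209.0, 60.6]
orientation: [3.136, -0.01, 0.259]
wrist_force: [-0.3, 2.0, 9.1]
width: -0.3
```

```bash
python3 s.py
```

```text
19.05 [ 562.82 -208.98   60.57] [ 3.1357 -0.0097  0.259 ] [-0.35  1.97  9.14] [0.261 0.023 0.022] 0.002 -0.30753278663060973
```

Call:
{"api": "servo_tool", "payload": {
  "commands": [
    [0,0,0,0.7,0,0,0],
    [0,0,0,0.7,0,0,0],
    [0,0,0,0.7,0,0,0]
  ]
}}

```text
time: 19.35
ee_pos: [562.9, -209.0, 60.5]
orientation: [3.135, -0.01, 0.259]
wrist_force: [-0.0, 1.0, 11.6]
width: 0.0
```

Call:
{"api": "servo_tool", "payload": {
  "commands": [
    [0,0,0,0.7,0,0,0],
    [0,0,0,0.7,0,0,0],
    [0,0,0,0.7,0,0,0]
  ]
}}

```text
time: 19.65
ee_pos: [562.9, -209.0, 60.5]
orientation: [3.135, -0.01, 0.259]
wrist_force: [-0.5, 2.1, 13.1]
width: -0.2
```

Call:
{"api": "servo_tool", "payload": {
  "commands": [
    [0,0,0,0.7,0,0,0],
    [0,0,0,0.7,0,0,0],
    [0,0,0,0.7,0,0,0]
  ]
}}

```text
time: 19.95
ee_pos: [562.8, -209.0, 60.4]
orientation: [3.135, -0.01, 0.259]
wrist_force: [-0.8, 0.8, 12.9]
width: -0.0
```

Call:
{"api": "servo_tool", "payload": {
  "commands": [
    [0,0,0,0.8,0,0,0],
    [0,0,0,0.8,0,0,0],
    [0,0,0,0.8,0,0,0],
    [0,0,0,0.8,0,0,0],
    [0,0,0,0.8,0,0,0]
  ]
}}

```text
time: 20.45
ee_pos: [562.9, -209.0, 60.4]
orientation: [3.135, -0.01, 0.259]
wrist_force: [-0.3, 1.3, 12.7]
width: -0.2
```

```bash
python3 s.py
```

```text
20.45 [ 562.85 -208.99   60.37] [ 3.1346 -0.0102  0.2589] [-0.31  1.29 12.75] [ 0.318  0.282 -0.01 ] 0.001 -0.24884299313015698
```

Call:
{"api": "servo_tool", "payload": {
  "commands": [
    [0,0,0,-20,0,0,0],
    [0,0,0,-60,0,0,0],
    [40,-30,-45,-80,0.4,-0.6,0.4],
    [40,-60,-90,-80,0.4,-0.6,0.4],
    [40,-89,-137,-80,0.4,-0.6,0.4],
    [40,-89,-137,-80,0.4,-0.6,0.4],
    [40,-89,-137,-80,0.4,-0.6,0.4],
    [40,-89,-137,-80,0.4,-0.6,0.4]
  ]
}}

```text
time: 21.25
ee_pos: [440.6, -99.5, 138.4]
orientation: [3.141, 0.001, 0.252]
wrist_force: [-0.1, 0.3, 0.4]
width: 39.8
```

```bash
python3 s.py
```

```text
21.25 [440.64 -99.53 138.39] [3.1413e+00 9.0000e-04 2.5180e-01] [-0.08  0.25  0.36] [-0.016 -0.031  0.008] 0.03 39.750622351541594
```

Call:
{"api": "servo_tool", "payload": {
  "commands": [
    [40,1.3,0,20,0,0,0],
    [40,1.3,0,38,0,0,0],
    [40,1.3,0,38,0,0,0],
    [40,1.3,0,38,0,0,0]
  ]
}}

```text
time: 21.65
ee_pos: [442.1, -99.9, 100.2]
orientation: [-3.141, 0.002, 0.251]
wrist_force: [0.0, 1.4, -0.1]
width: 40.0
```

```bash
python3 s.py;python3 - <<'E'
from h import *
im,d=imaging.capture("scene");cv2.imwrite("pics/s2.png",cv2.resize(im[150:260,220:345,::-1],None,fx=6,fy=5.4,interpolation=cv2.INTER_CUBIC))
E
```

```text
21.65 [442.14 -99.9  100.16] [-3.1414e+00  2.1000e-03  2.5080e-01] [ 0.03  1.43 -0.07] [-0.031 -0.056  0.006] 0.022 39.97686807120797
```

View pics/s2.png

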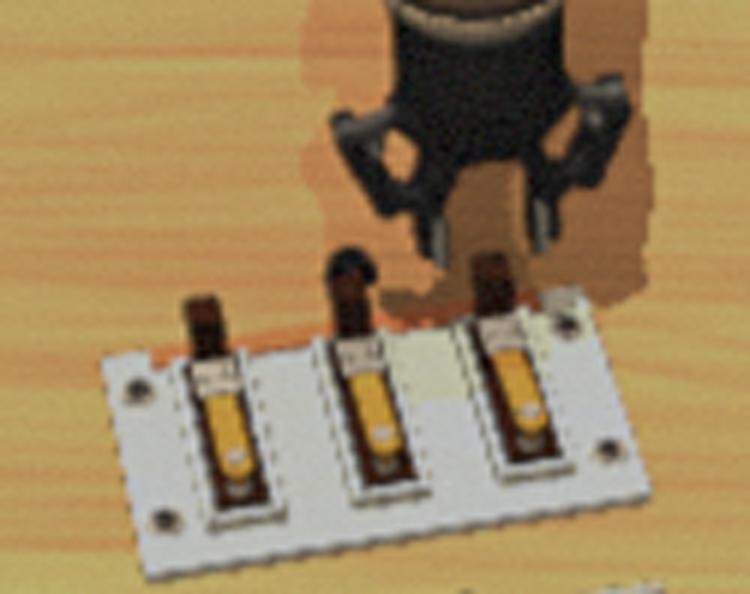

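Call:
{"api": "servo_tool", "payload": {
  "commands": [
    [40,0,0,15,0,0,0],
    [40,0,0,33,0,0,0],
    [40,0,0,33,0,0,0],
    [40,0,0,33,0,0,0]
  ]
}}

```text
time: 22.1
ee_pos: [442.8, -99.9, 68.3]
orientation: [3.141, 0.001, 0.251]
wrist_force: [-0.6, 0.3, 0.6]
width: 39.9
```

```bash
python3 s.py
```

```text
22.1 [442.76 -99.94  68.29] [3.1412e+00 8.0000e-04 2.5080e-01] [-0.62  0.3   0.58] [-0.002 -0.02  -0.061] 0.012 39.891595308231864
```

Call:
{"api": "servo_tool", "payload": {
  "commands": [
    [25,0,0,0,0,0,0],
    [20,0,0,0,0,0,0],
    [12,0,0,0,0,0,0],
    [12,0,0,0,0,0,0],
    [12,0,0,0,0,0,0],
    [12,0,0,0,0,0,0]
  ],
  "force": 40
}}

```text
time: 22.7
ee_pos: [443.3, -100.0, 69.0]
orientation: [3.141, -0.0, 0.251]
wrist_force: [-1.0, 0.2, 6.8]
width: 15.2
```

```bash
python3 s.py;python3 - <<'E'
from h import *
im,d=imaging.capture("scene");cv2.imwrite("pics/s3.png",cv2.resize(im[150:260,220:345,::-1],None,fx=6,fy=5.4,interpolation=cv2.INTER_CUBIC))
E
```

```text
22.7 [443.26 -99.99  68.98] [ 3.1406e+00 -3.0000e-04  2.5090e-01] [-1.02  0.19  6.75] [ 0.056  0.19  -0.054] 0.002 15.202375580390713
```

View pics/s3.png

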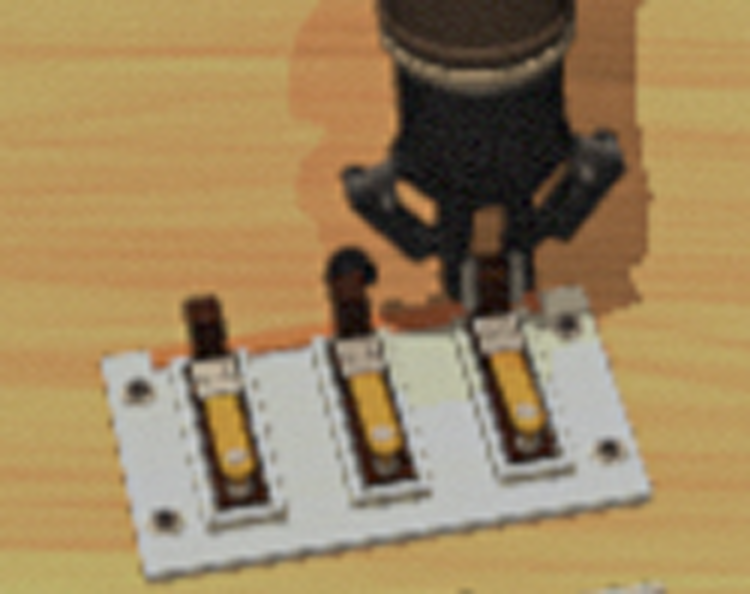

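Call:
{"api": "servo_tool", "payload": {
  "commands": [
    [12,0,0,-5,0,0,0],
    [12,0,0,-10,0,0,0],
    [12,0,0,-15,0,0,0],
    [12,0,0,-20,0,0,0],
    [12,0,0,-25,0,0,0],
    [12,0,0,-30,0,0,0],
    [12,0,0,-40,0,0,0],
    [12,0,0,-55,0,0,0],
    [12,0,0,-70,0,0,0],
    [12,0,0,-70,0,0,0],
    [12,0,0,-70,0,0,0]
  ]
}}

```text
time: 23.85
ee_pos: [443.4, -100.0, 139.2]
orientation: [3.14, -0.001, 0.251]
wrist_force: [-0.1, -0.3, -1.0]
width: 15.1
```

```bash
python3 s.py;python3 - <<'E'
from h import *
im,d=imaging.capture("scene");cv2.imwrite("pics/s4.png",cv2.resize(im[130:260,220:360,::-1],None,fx=5,fy=4.6,interpolation=cv2.INTER_CUBIC))
E
```

```text
23.85 [ 443.36 -100.04  139.19] [ 3.1402e+00 -1.0000e-03  2.5070e-01] [-0.12 -0.33 -1.04] [-0.024  0.016  0.05 ] 0.017 15.098479064157562
```

View pics/s4.png

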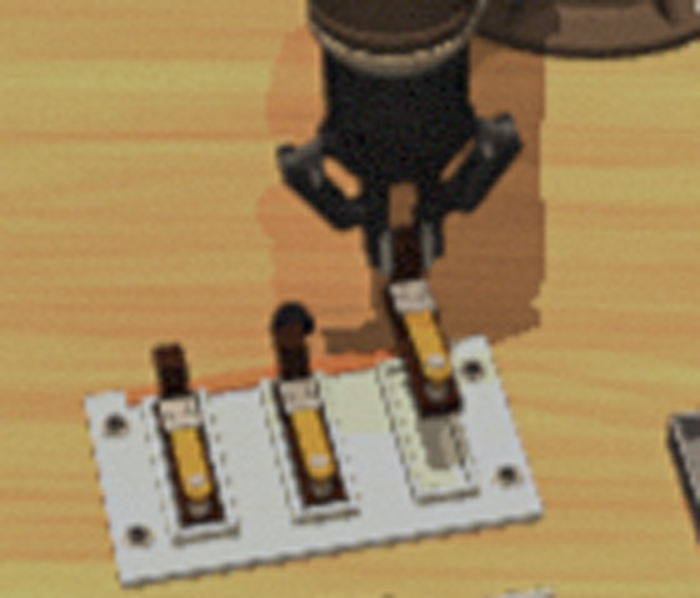

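Call:
{"api": "servo_tool", "payload": {
  "commands": [
    [12,12,-19,0,0,0,0.2],
    [12,29,-47,0,0,0,0.5],
    [12,46,-76,0,0,0,1],
    [12,64,-104,0,0,0,1.4],
    [12,81,-133,0,0,0,1.8],
    [12,99,-161,0,0,0,2.2],
    [12,110,-180,0,0,0,2.2],
    [12,116,-189.5,0,0,0,2.2],
    [12,116,-189.5,0,0,0,2.2],
    [12,116,-189.5,0,0,0,2.2],
    [12,116,-189.5,0,0,0,2.2]
  ]
}}

```text
time: 25.0
ee_pos: [508.0, 110.6, 138.3]
orientation: [3.14, 0.001, 0.21]
wrist_force: [0.3, 0.1, -1.4]
width: 15.1
```

```bash
python3 s.py
```

```text
25.0 [507.95 110.55 138.29] [3.1397e+00 9.0000e-04 2.1040e-01] [ 0.31  0.09 -1.43] [-0.03   0.053  0.012] 0.004 15.052474710666123
```

Call:
{"api": "servo_tool", "payload": {
  "commands": [
    [12,0,0,10,0,0,0],
    [12,0,0,25,0,0,0],
    [12,0,0,40,0,0,0],
    [12,0,0,50,0,0,0],
    [12,0,0,60,0,0,0],
    [12,0,0,65,0,0,0],
    [12,0,0,65,0,0,0],
    [12,0,0,65,0,0,0]
  ]
}}

```text
time: 25.8
ee_pos: [508.1, 110.5, 73.5]
orientation: [3.14, 0.001, 0.21]
wrist_force: [-0.3, -0.3, -1.5]
width: 15.1
```

```bash
python3 s.py;python3 - <<'E'
from h import *
im,d=imaging.capture("scene");cv2.imwrite("pics/s5.png",cv2.resize(im[170:290,320:450,::-1],None,fx=5,fy=5,interpolation=cv2.INTER_CUBIC))
E
```

```text
25.8 [508.12 110.49  73.51] [3.1398e+00 5.0000e-04 2.1040e-01] [-0.27 -0.28 -1.55] [-0.053  0.038  0.028] 0.008 15.085404773828808
```

View pics/s5.png

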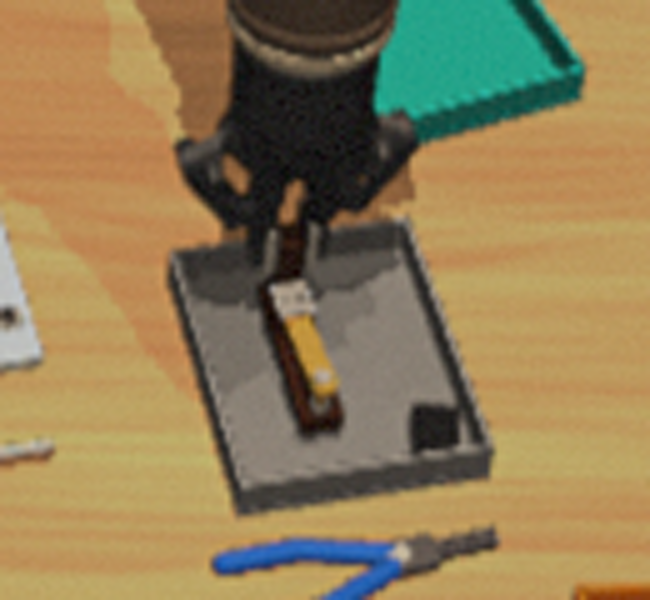

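Call:
{"api": "servo_tool", "payload": {
  "commands": [
    [12,0,0,4,0,0,0],
    [12,0,0,8,0,0,0],
    [12,0,0,8.5,0,0,0],
    [12,0,0,8.5,0,0,0]
  ]
}}

```text
time: 26.25
ee_pos: [508.1, 110.5, 65.0]
orientation: [3.14, 0.001, 0.21]
wrist_force: [0.6, 0.2, -1.1]
width: 15.3
```

Call:
{"api": "servo_tool", "payload": {
  "commands": [
    [12,0,0,1.5,0,0,0],
    [12,0,0,1.5,0,0,0],
    [12,0,0,1.5,0,0,0]
  ]
}}

```text
time: 26.55
ee_pos: [508.1, 110.5, 63.5]
orientation: [3.14, 0.001, 0.21]
wrist_force: [-0.8, -0.2, -2.0]
width: 14.9
```

Call:
{"api": "servo_tool", "payload": {
  "commands": [
    [12,0,0,1,0,0,0],
    [12,0,0,1,0,0,0],
    [12,0,0,1,0,0,0]
  ]
}}

```text
time: 26.85
ee_pos: [508.2, 110.6, 63.0]
orientation: [3.14, 0.0, 0.211]
wrist_force: [-2.3, -0.1, 5.8]
width: 15.2
```

Contact with the tray floor at the expected height (TCP 63). Releasing slowly, then rising.

Call:
{"api": "servo_tool", "payload": {
  "commands": [
    [17,0,0,0,0,0,0],
    [20,0,0,0,0,0,0],
    [30,0,0,0,0,0,0],
    [40,0,0,0,0,0,0],
    [40,0,0,0,0,0,0],
    [40,0,0,-10,0,0,0],
    [40,0,0,-40,0,0,0],
    [40,0,0,-80,0,0,0],
    [40,0,0,-120,0,0,0],
    [40,-20,0,-150,0,0,0],
    [40,-60,0,-150,0,0,0],
    [40,-100,0,-150,0,0,0]
  ]
}}

```text
time: 28.05
ee_pos: [409.9, 90.1, 214.5]
orientation: [3.14, -0.003, 0.211]
wrist_force: [-0.6, -0.5, -0.5]
width: 39.7
```

```bash
python3 s.py;python3 - <<'E'
from h import *
im,d=imaging.capture("scene");cv2.imwrite("pics/s6.png",cv2.resize(im[160:300,220:430,::-1],None,fx=3.8,fy=4,interpolation=cv2.INTER_CUBIC))
im,d=imaging.capture("top");cv2.imwrite("pics/t6.png",cv2.resize(im[190:320,220:450,::-1],None,fx=3.4,fy=3.4,interpolation=cv2.INTER_CUBIC))
E
```

```text
28.05 [409.9   90.13 214.5 ] [ 3.1398e+00 -2.7000e-03  2.1060e-01] [-0.56 -0.55 -0.52] [ 0.003  0.015 -0.016] 0.857 39.748444949121264
```

View pics/s6.png

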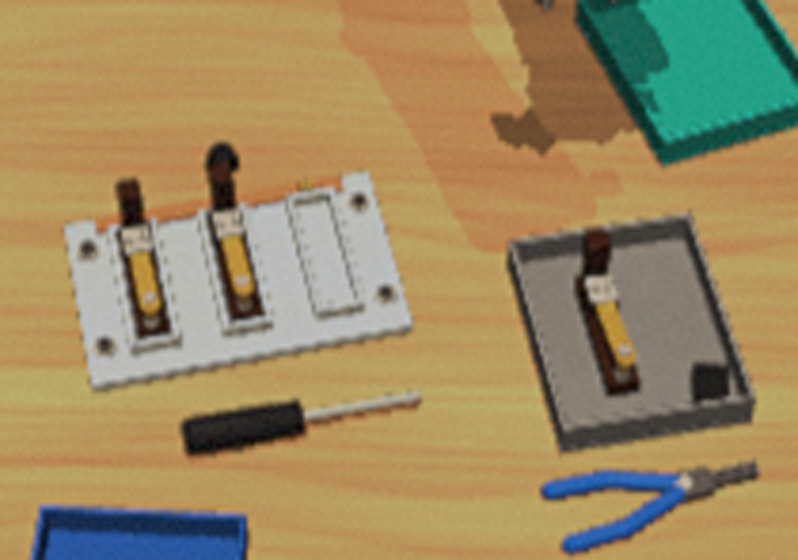

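View pics/t6.png

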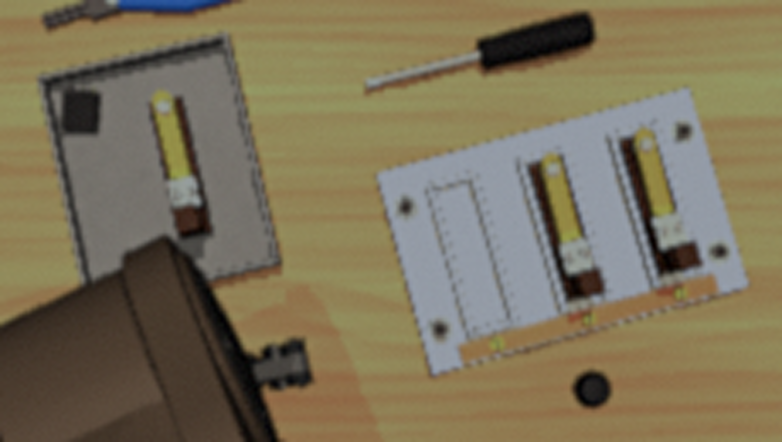

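The block stands upright in the grey tray, around (610,310) in the scene crop. It is clear of the relay, and the two other blocks are seated. I'll let the arm settle and hand in.

Call:
{"api": "servo_tool", "payload": {
  "commands": [
    [40,0,0,0,0,0,0],
    [40,0,0,0,0,0,0],
    [40,0,0,0,0,0,0],
    [40,0,0,0,0,0,0]
  ]
}}

```text
time: 28.55
ee_pos: [406.1, 88.9, 213.3]
orientation: [3.138, 0.003, 0.211]
wrist_force: [-1.0, -0.7, 0.0]
width: 39.9
```

```bash
python3 s.py; python3 -c "
from rig import bot
print(bot.job_done())"
```

```text
28.55 [406.1   88.86 213.3 ] [3.1383e+00 3.0000e-03 2.1120e-01] [-1.   -0.72  0.04] [-0.072  0.057  0.001] 0.006 39.850031207294094
the job is handed in; nothing more can be done
None
```

I pressed all three leaves onto their stops from left to right, and the left one was the weak one. I pulled that block out by its tab and set it down in the grey reject tray. The job was handed in at 28.6 s; no verdict was reported.

| Leaf | Travel to stop | Force just before stop (zero error taken off) | Stiffness | Peak push |
|---|---|---|---|---|
| Left | about 9 mm | 5–6.6 N | 0.6–0.7 N/mm | about 15 N |
| Middle | about 7 mm | 7–7.5 N | about 1 N/mm | about 16 N |
| Right | about 10.5 mm | about 10 N | about 1 N/mm | about 14 N |

**Weak leaf:** The left leaf felt stiffer than the "about half" you gave. The force reading carried about 0.5–1 N of noise and a drifting zero error of about 1 N. At the same tool height (64 mm) the left leaf still read about 3 N less than the other two, so I took it as weak without a second press.

**Last checks:**
- The pictures show the block upright on the tray floor, inside the walls and clear of the relay.
- The other two blocks look seated, and the knob, screwdriver, pliers and relay look unmoved. I judged this by eye and did not measure their positions again.
- The jar and the spray can were outside the final pictures, though the arm did not touch them as far as I could tell.
- The arm was still and clear of everything when I handed in.

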